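Sort the record brushes into the drying unit and switch it on

TASK

Load the vacuum drying unit: put the two oblong beech brushes in the square-cornered tray and the round beech brush in the round dish, each lying flat on the bottom with its velvet pad down. Both containers stand under the unit's clear hood, so reach in slantwise from the front. When all three are in, flip the black toggle on top of the unit's motor box over to its other side to switch the vacuum on, and leave the small grey disc and the flat tin that stand among the brushes where they are.

Things in the scene. Friction and masses are not known exactly. Their poses are not given: they have to be found in the camera images.
- brush_a: Oblong record brush of plain beech: flat base 80 x 34 mm, 16 mm thick (lowest 5 mm: black velvet pad), with an upright grip ridge 74 long x 16 mm wide along its middle, 50 mm tall over all, about 60 g. Origin: centre of the underside (pad); x along the 80 mm length, z up through the ridge. Starts pad down on the table, x turned 0.5 to 1.5 rad left of straight ahead.
- brush_b: The second oblong record brush of plain beech: flat base 80 x 34 mm, 16 mm thick (lowest 5 mm: black velvet pad), with an upright grip ridge 74 long x 16 mm wide along its middle, 50 mm tall over all, about 60 g. Origin: centre of the underside (pad); x along the 80 mm length, z up through the ridge. Starts pad down on the table, x turned 0.5 to 1.5 rad left of straight ahead.
- brush_round: Round record brush of plain beech: a disc base 48 mm in diameter and 16 mm thick (its lowest 5 mm is a black velvet pad) with an upright round knob 20 mm in diameter in its middle, 50 mm tall over all, 40 g. Origin: centre of the underside (pad); z up out of the knob. Starts pad down on the table.
- unit: Vacuum drying unit, fixed, grey: plinth 160 (x) x 300 (y) mm, 30 mm high; behind it a motor box as wide, 90 mm high, x = 80 to 250 mm, with the black toggle on top. Its open front faces the robot's right-hand side. Origin: centre of the plinth's underside, on the table; x points from its front to its back (away to the robot's left), y along it towards the robot, z up.
- hood_edge (a point): Middle of the front lower edge of the unit's clear flat hood (steel-edged), 260 mm above the table, at x = -57 mm in the unit's frame. The hood covers both containers: unit x = -57 to 94 mm, y = -150 to 150 mm. It stands on two 12 mm posts at x = 88, y = +-142 mm and is open at the front and sides. Axes as the unit's.
- tray: Square-cornered aluminium tray, fixed on the plinth, at the near or the far end. Outside 118 (x) x 132 (y) mm, 18 mm high, walls and bottom 4 mm thick, so inside it is 110 x 124 mm, room for the two oblong brushes side by side in y. Origin: centre of its underside, which lies 30 mm above the table; axes as the unit's.
- dish: Round aluminium dish with an upright wall, fixed on the plinth, at the end that the tray does not take. Outside diameter 108 mm, inside 100 mm, 18 mm high, bottom 4 mm thick. Origin: centre of its underside, 30 mm above the table; z up.
- toggle (a joint): Angle (rad) of the black toggle paddle, about a pivot along the unit's x axis at x = 195, y = 0, z = 92 mm in the unit's frame, 100 mm behind the hood. -0.4 = off, leaning to the unit's +y (towards the robot), where it starts; 0 = upright; +0.4 = on, leaning to -y. It stays at either end and snaps over by itself once past upright; about 1.5 N at the tip moves it.
- toggle_tip (a point): Middle of the free end of the toggle paddle. The paddle is 10 mm thick (along the unit's y), 22 mm wide (along x) and reaches 44 mm from its pivot.
- adapter: Bystander: small grey plastic disc, 38 mm in diameter, 10 mm high, standing among the brushes. Origin: centre of its underside.
- tin: Bystander: low steel tin with a lid, 52 mm in diameter, 25 mm high, standing among the brushes. Origin: centre of its underside.
Not all that is in view belongs to the job. What is shaped like the brush_round but blue or turquoise is not meant. What is shaped like the brush_a but red or yellow is not meant.

How it is judged:
By the outcome, as a careful person would: the job done as asked, in the order asked, and still so for the second after the job is handed in, with the robot touching nothing.
It also fails if it takes over 72 s, if anything falls off the work surface, if the arm or the gripper's body presses on something with over 40 N, if the wrist force passes 120 N, or if a joint passes its speed limit or range.

ROBOT

A 6-joint arm with a two-finger parallel gripper is mounted at the origin on the work surface. World frame = base frame: x ahead of the robot, y to its left, z up, the work surface at z = 0. Lengths are in m, angles in degrees, forces in N, time in s.
With the tool pointing down it reaches from about 0.35 to 0.875 m from the base axis. Payload 4.2 kg.
Tool frame: the origin (TCP) lies at the very end of the fingers, on their centre line; the grasp point (between the pads) lies 19 mm behind it (r.grip_point_offset is the distance from the TCP to the grasp point, in m); z points along the fingers, y is the line along which they close (so a half turn about z gives the same grasp; the last joint's range is limited). The gripper opens to 87 mm and grips with 3 to 60 N. Pads are 19 mm wide; open, the fingers measure 117 mm over their backs; the gripper's body (75 mm by 190 mm) begins 51 mm behind the grasp point.
Start: joints at [-53.079, 22.042, 0.453, 0, -68.411, -14.817], TCP at [0.235, -0.579, 0.223] pointing down, gripper open.
Joint ranges: [-179.83, 179.83], [-69.29, 118.12], [-61.27, 80.66], [-181.25, 117.63], [-171.15, -9.14], [-177.46, 177.46]. Speed limits (degrees/s): [159.86, 159.86, 180, 180, 180, 180].

INTERFACE

Orientations are given as a 3x3 rotation matrix whose columns are the frame's x, y, z axes.
In Python, from station import r, cams gives the robot as it stands. The module is installed in compiled form; this text tells all that it offers.
- The arm moves only by the shell command python3 -m handwheel 'ROWS'. ROWS is JSON, a list that holds one entry, the list of rows, each a list of 7 numbers: the turn, a rotation vector about the tool's x, y, z in units of 6 degrees (1.0 is 6 degrees), then the shift along the tool's x, y, z in m, then the finger opening in m, from 0 to 0.087. In form: [[[ax, ay, az, x, y, z, jaw], ...]]. A call has 1 to 12 rows; each row shifts and turns the commanded pose from where the row before left it, along the tool's axes as they then stand; what a row does not reach is not made up. A row lasts 1/10 s, in which the tool goes at most 50 mm and 8.59 degrees, less where a joint would pass 70% of its speed; a pose out of reach is approached as far as the arm can. A call with a gripper value outside its range is refused whole. The fingers move at their own pace and stop on an object; the grip force is fixed at half the most. Time passes only in rows, so rows that do not move let the fingers close. It gives the time, the measured TCP pose, the force, the opening and the grip force at its end, in the units of the state.
- r.sense(): the state, without advancing time (a new reading comes with each control period).
- cams.capture(name): name is "side" or "top"; returns the picture (400x640x3 uint8, red, green, blue); there is no depth.
- cams.get_calibration(name): a dict with "camera_matrix" (3x3 intrinsics, pixels), "k1" (the pictures are not rectified: a ray, as slopes to the right and down, at radius r is drawn at 1 + k1 r^2 times it, then the intrinsics apply), "rvec" (rotation vector, rad) and "tvec" (3), from world to camera coordinates, as OpenCV has them. Camera axes: x right, y down, z forward; pixel columns grow to the right and rows downward; lengths in m; the calibration is good to about 2 mm. A picture is of the moment at which its call begins. get_calibration takes no time and is no camera call.
- r.finish_job(): hands the job in; it is judged then, once.
The state is a dict: "time_s": time; "joints": joint angles; "joint_velocities": joint speeds; "effort": joint torques, N m; "tcp_pos": TCP position; "ee_rot": TCP orientation; "wrist_force": force on the tool from outside, world axes, zero at the start; "moment": the same for the moment, N m; "gripper_width": opening from 0.0 (shut) to 1.0 (fully open); "gripper_force": force on a finger pad.
Only numpy, scipy, OpenCV 4.12 (cv2) and the standard library are available. Lean on these libraries where they do the work, as an engineer would, in place of code of your own. Each camera call takes 0.05 s, during which the arm holds its last target. There are 200 camera calls.

## Working session

There is one attempt and no reset: what is moved stays moved. The work goes in short steps, Python scripts to look and compute and a shell command to move; the robot and the scene stay as the last step left them, time stands still between calls to the robot, and variables do not carry over. Pictures are saved under pics/ and viewed, at most 10 in all, crops included, and the job is handed in when it is done.

```bash
mkdir -p pics; cat > h.py <<'E'
import numpy as np, cv2
from station import r, cams
def cal(n):
    c=cams.get_calibration(n);K=np.array(c["camera_matrix"]);R=cv2.Rodrigues(np.array(c["rvec"],float))[0];t=np.array(c["tvec"],float).ravel()
    return K,np.array([c["k1"],0,0,0,0.]),R,t
def proj(n,P):
    K,d,R,t=cal(n);return cv2.projectPoints(np.array(P,float).reshape(-1,1,3),cv2.Rodrigues(R)[0],t,K,d)[0].reshape(-1,2)
def back(n,px,z):
    K,d,R,t=cal(n);u=cv2.undistortPoints(np.array(px,float).reshape(-1,1,2),K,d).reshape(-1,2)
    D=np.c_[u,np.ones(len(u))]@R;C=-R.T@t
    return C+D*((z-C[2])/D[:,2])[:,None]
def snap(n,f,crop=None,s=1):
    im=cams.capture(n)
    if crop: im=im[crop[1]:crop[3],crop[0]:crop[2]]
    im=cv2.resize(im,None,fx=s,fy=s,interpolation=cv2.INTER_CUBIC);cv2.imwrite(f,im[...,::-1]);return im
E
python3 - <<'E'
from h import *
a=cams.capture("top");b=cams.capture("side")
cv2.imwrite("pics/t0.png",a[...,::-1]);cv2.imwrite("pics/s0.png",b[...,::-1])
for n in("top","side"):
    K,d,R,t=cal(n);print(n,K[0,0],d[0],-R.T@t,R[2])
s=r.sense();print(s["time_s"],s["ee_rot"],s["wrist_force"],r.grip_point_offset)
E
```

```text
top 390.7249284872763 -0.05508757351478449 [0.30319287 0.01058975 1.01993705] [ 0.21755162 -0.01151484 -0.97598089]
side 503.48537712932006 -0.029893500269194687 [-0.22710409  0.37607341  1.15450774] [ 0.56808546 -0.30785882 -0.76321809]
0.1 [[-9.26551067e-01 -3.76168051e-01 -8.46842207e-04]
 [-3.76168988e-01  9.26549346e-01  1.78932201e-03]
 [ 1.11555318e-04  1.97645400e-03 -9.99998041e-01]] [ 0.41617141 -0.76473841  1.36653991] 0.0187
```

View pics/t0.png

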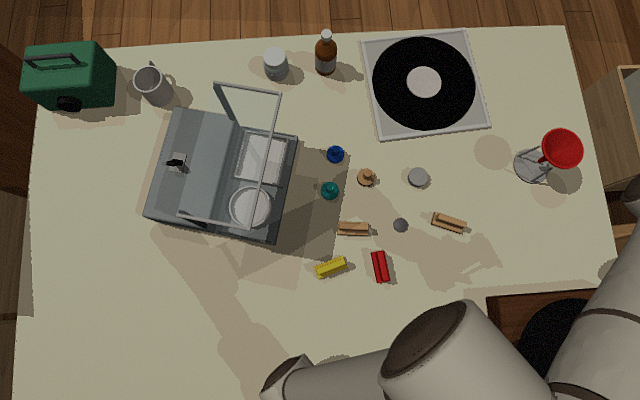

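View pics/s0.png

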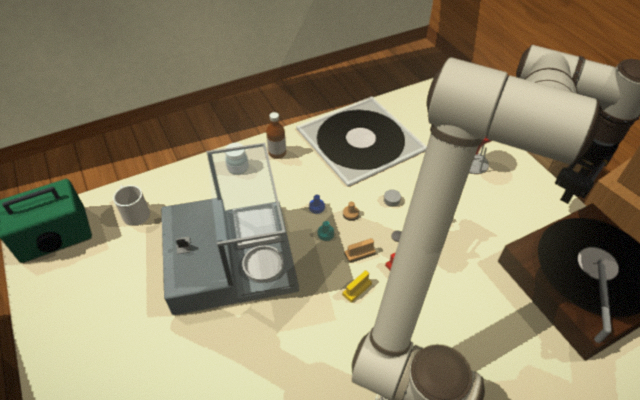

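Top view candidates: the plain beech oblongs are at (353,229) and (449,223), with red (381,266) and yellow (331,267) decoys. The beech round is at (367,177), with blue (335,154) and turquoise (330,190) decoys. The adapter is at (401,225) and the tin at (418,177). The tray is at (262,158), the dish at (250,207) and the toggle at (177,161). I'll check the choice in one close crop and take one of the unit.

```bash
python3 - <<'E'
from h import *
a=cv2.imread("pics/t0.png")
cv2.imwrite("pics/c1.png",cv2.resize(a[130:290,310:480],None,fx=4,fy=4,interpolation=cv2.INTER_CUBIC)[:600])
cv2.imwrite("pics/c2.png",cv2.resize(a[75:250,140:305],None,fx=3.4,fy=3.4,interpolation=cv2.INTER_CUBIC))
E
```

```text
(no output)
```

View pics/c1.png

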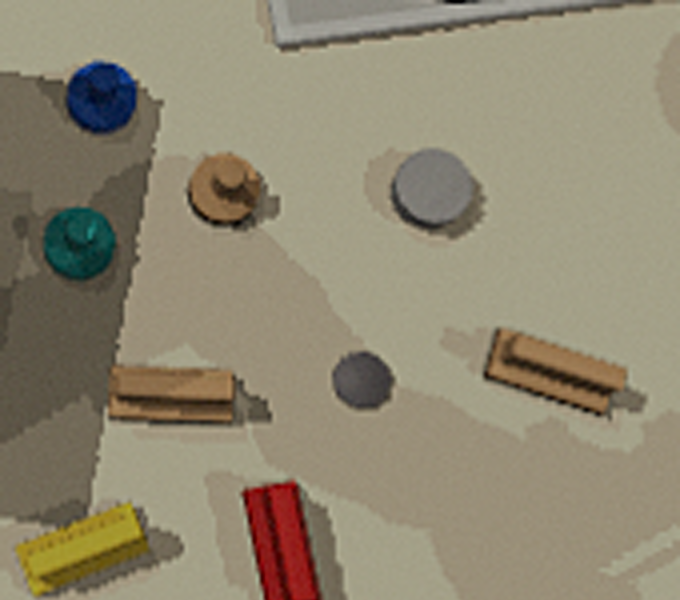

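View pics/c2.png

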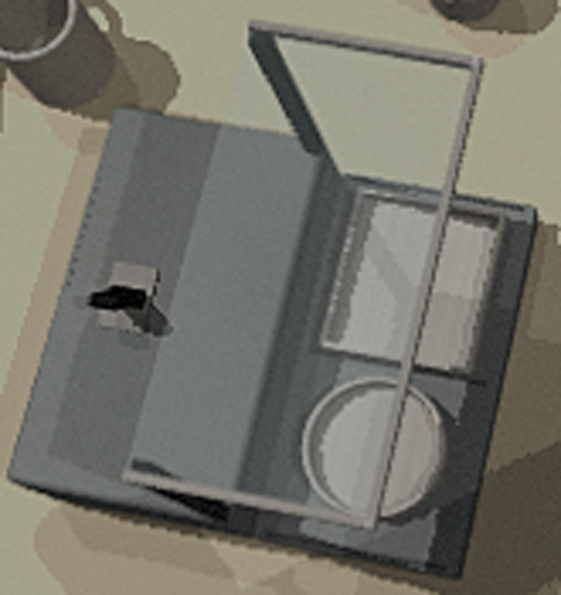

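The crop confirms it: plain beech oblongs at top-image (353,229) and (449,223), beech round at (367,177), adapter (401,225), tin (418,177). The unit crop shows the tray at the far end, the dish at the near end, and the toggle leaning near. Next I'll fit the poses.

```bash
cat > fit.py <<'E'
from h import *
from scipy.optimize import minimize, least_squares
def Rz(a): return np.array([[np.cos(a),-np.sin(a),0],[np.sin(a),np.cos(a),0],[0,0,1]])
def box(lx,ly,z0,z1): return np.array([[sx*lx/2,sy*ly/2,z] for sx in(-1,1) for sy in(-1,1) for z in(z0,z1)])
def cyl(d,z0,z1): 
    t=np.linspace(0,2*np.pi,32,endpoint=False);return np.concatenate([np.c_[d/2*np.cos(t),d/2*np.sin(t),0*t+z] for z in(z0,z1)])
OB=[box(.08,.034,0.005,.016),box(.074,.016,.016,.05)]; RO=[cyl(.048,0.005,.016),cyl(.02,.016,.05)]
def beech(im):
    h=cv2.cvtColor(im,cv2.COLOR_RGB2HSV);return cv2.inRange(h,(5,75,50),(18,255,255))
def fitb(n,im,px,parts,yaw0s,z0=0,w=26):
    S=6;m=beech(im);x0,y0=int(px[0])-w,int(px[1])-w
    mm=(cv2.resize(m[y0:y0+2*w,x0:x0+2*w],None,fx=S,fy=S,interpolation=cv2.INTER_LINEAR)>127)
    def ren(p):
        c=np.zeros(mm.shape,np.uint8)
        for q in parts:
            u=(proj(n,q@Rz(p[2]).T+[p[0],p[1],z0])-[x0,y0]+.5)*S-.5
            cv2.fillConvexPoly(c,cv2.convexHull(np.round(u*16).astype(np.int32)),1,shift=4)
        return c>0
    best=None;g=back(n,[px],z0+.02)[0]
    for y in yaw0s:
        f=lambda p:1-(ren(p)&mm).sum()/max(1,(ren(p)|mm).sum())
        s=np.array([g[0],g[1],y]);sim=np.array([s,s+[.008,0,0],s+[0,.008,0],s+[0,0,.2]])
        o=minimize(f,s,method="Nelder-Mead",options=dict(initial_simplex=sim,xatol=1e-4,fatol=1e-4))
        if best is None or o.fun<best.fun:best=o
    return np.r_[best.x,best.fun,mm.sum()/S/S]
E
python3 - <<'E'
from fit import *
np.set_printoptions(precision=4,suppress=True)
im=cv2.imread("pics/t0.png")[...,::-1].copy()
print("L",fitb("top",im,(353,229),OB,[.6,1,1.4]));print("R",fitb("top",im,(449,223),OB,[.6,1,1.4]));print("O",fitb("top",im,(367,177),RO,[0]))
c=lambda L:(np.array(L,float)+.5)/3.4-.5+[140,75]
U=[(540,207,-80,-150,30),(463,577,-80,150,5),(115,110,250,-150,90),(10,478,250,150,90),(480,62,-57,-150,262),(372,525,-57,150,262),(252,25,94,-150,262),(125,478,94,150,262)]
U=np.array(U,float);px=c(U[:,:2]);P=U[:,2:]/1000
f=lambda p:(proj("top",P@Rz(p[2]).T+[p[0],p[1],0])-px).ravel()
o=least_squares(f,[.4,.2,1.57],loss="soft_l1");p=o.x;print("unit",p,np.degrees(p[2]));print(f(p).reshape(-1,2))
w=lambda q:(Rz(p[2]).T@(q-[p[0],p[1],0]))
print("tray rim in unit",[w(q) for q in back("top",c([(360,187),(505,215),(470,375),(322,347)]),.048)])
print("dish",w(back("top",c([(373,448)]),.048)[0]),"dish w",back("top",c([(373,448)]),.048)[0])
print("tin",back("top",(np.array([(433,188.)])+.5)/4+[310,130],.025),"adp",back("top",(np.array([(362,380.)])+.5)/4+[310,130],.01))
print("toggle",w(back("top",c([(103,298)]),.13)[0]))
s=cv2.imread("pics/s0.png")[...,::-1].copy()
print("side O",fitb("side",s,(351,212),RO,[0]),"L",fitb("side",s,(361,251),OB,[.6,1,1.4]))
E
```

```text
L [  0.4405  -0.0885   1.4738   0.1044 404.5   ]
R [  0.4405  -0.3393   1.2077   0.2041 368.8333]
O [  0.5768  -0.1357  -0.0446   0.1133 239.6667]
unit [0.5734 0.1532 1.3203] 75.64876690805856
[[-0.3869 -0.6821]
 [-0.3704  0.9602]
 [-0.3693 -2.6939]
 [-2.3826  0.5367]
 [ 1.4733 -0.6049]
 [ 1.1773  1.1713]
 [ 0.0186 -1.4078]
 [-0.0599  0.4762]]
tray rim in unit [array([ 0.0582, -0.1315,  0.048 ]), array([-0.0583, -0.1299,  0.048 ]), array([-0.0587,  0.0008,  0.048 ]), array([0.0567, 0.0006, 0.048 ])]
dish [0.0007 0.0695 0.048 ] dish w [0.5062 0.1711 0.048 ]
tin [[ 0.5632 -0.2734  0.025 ]] adp [[ 0.4405 -0.216   0.01  ]]
toggle [0.1963 0.0139 0.13  ]Traceback (most recent call last):
  File "<stdin>", line 16, in <module>
  File "fit.py", line 23, in fitb
    o=minimize(f,s,method="Nelder-Mead",options=dict(initial_simplex=sim,xatol=1e-4,fatol=1e-4))
    res = _minimize_neldermead(fun, x0, args, callback, bounds=bounds,
                               **options)
    fsim[j] = func(sim[j])
              ~~~~^^^^^^^^
    fx = function(np.copy(x), *(wrapper_args + args))
  File "fit.py", line 21, in <lambda>
    f=lambda p:1-(ren(p)&mm).sum()/max(1,(ren(p)|mm).sum())
                  ~~~^^^
  File "fit.py", line 16, in ren
    u=(proj(n,q@Rz(p[2]).T+[p[0],p[1],z0])-[x0,y0]+.5)*S-.5
       ~~~~^^^^^^^^^^^^^^^^^^^^^^^^^^^^^^^
  File "h.py", line 7, in proj
    K,d,R,t=cal(n);return cv2.projectPoints(np.array(P,float).reshape(-1,1,3),cv2.Rodrigues(R)[0],t,K,d)[0].reshape(-1,2)
            ~~~^^^
  File "h.py", line 4, in cal
    c=cams.get_calibration(n);K=np.array(c["camera_matrix"]);R=cv2.Rodrigues(np.array(c["rvec"],float))[0];t=np.array(c["tvec"],float).ravel()
ValueError: time passes only in moves, steps and waits
```

```bash
cat >> h.py <<'E'
import os,pickle
if not os.path.exists("cal.pkl"): pickle.dump({n:cal(n) for n in("top","side")},open("cal.pkl","wb"))
_C=pickle.load(open("cal.pkl","rb"))
def cal(n): return _C[n]
from scipy.spatial.transform import Rotation as Ro
UP=np.array([.5734,.1532]);UY=1.3203
def unit(x,y,z):
    c,s=np.cos(UY),np.sin(UY);return np.array([UP[0]+c*x-s*y,UP[1]+s*x+c*y,z])
def tool(yaw,tilt):  # heading yaw (rad), tilt deg; z tips towards heading
    h=np.array([np.cos(yaw),np.sin(yaw),0]);t=np.radians(tilt);z=h*np.sin(t)-np.array([0,0,np.cos(t)])
    y=np.array([-h[1],h[0],0]);return np.c_[np.cross(y,z),y,z]
def plan(*goals):  # goals: (grip xyz, R); prints turn then shift
    s=r.sense();p,R=np.array(s["tcp_pos"]),np.array(s["ee_rot"])
    print("t",s["time_s"],"tcp",np.round(p,4),"j",np.round(s["joints"]).astype(int),"F",np.round(s["wrist_force"],1),"w",round(s["gripper_width"],3))
    for g,G in goals:
        G=R if G is None else G
        v=Ro.from_matrix(R.T@G).as_rotvec(degrees=True)/6;T=np.array(g)+.0187*G[:,2]
        d=G.T@(T-p);n1=int(np.ceil(np.linalg.norm(v)/.9));n2=int(np.ceil(np.linalg.norm(d)/.03))
        print("turn",n1,"x",np.round(v/max(n1,1),3),"total",np.round(v,2),"| shift",n2,"x",np.round(d/max(n2,1),4),"total",np.round(d,4),"tcp",np.round(T,3));p,R=T,G
E
sed -i 's/inRange(h,(5,75,50)/inRange(h,(4,75,25)/' fit.py
python3 - <<'E'
from fit import *
np.set_printoptions(precision=4,suppress=True)
s=cv2.imread("pics/s0.png")[...,::-1].copy();im=cv2.imread("pics/t0.png")[...,::-1].copy()
print("top L",fitb("top",im,(353,229),OB,[.6,1,1.4]),"R",fitb("top",im,(449,223),OB,[.6,1,1.4]),"O",fitb("top",im,(367,177),RO,[0]))
print("side O",fitb("side",s,(351,212),RO,[0]),"L",fitb("side",s,(361,251),OB,[.6,1,1.4]))
print("red ends",back("top",[(375,251),(387,283)],.03))
L=np.array([.4405,-.0885]);y=1.4738
plan(([.36,-.42,.30],tool(y,0)),([.4405-.02,-.0885-.18,.22],tool(y,40)))
E
```

```text
top L [  0.4407  -0.0885   1.4769   0.0732 418.5   ] R [  0.4403  -0.3393   1.1971   0.0975 419.3333] O [  0.5767  -0.1357  -0.0455   0.0857 247.1667]
side O [  0.5753  -0.1391   0.0527   0.2109 178.8333] L [  0.4407  -0.0919   1.5102   0.1703 422.3333]
red ends [[ 0.3762 -0.1398  0.03  ]
 [ 0.2954 -0.1626  0.03  ]]
t 0.1 tcp [ 0.235  -0.5786  0.2216] j [-53  22   0   0 -68 -15] F [ 0.4 -0.8  1.4] w 1.002
turn 12 x [ 0.001  0.001 -0.866] total [  0.02   0.01 -10.39] | shift 8 x [-0.0212 -0.0136 -0.0075] total [-0.1699 -0.1091 -0.0597] tcp [ 0.36  -0.42   0.281]
turn 8 x [ 0.    -0.833  0.   ] total [ 0.   -6.67  0.  ] | shift 7 x [-0.0115 -0.0065  0.0238] total [-0.0806 -0.0455  0.1663] tcp [ 0.422 -0.257  0.206]
```

```bash
python3 -m handwheel '[[[0,0,-0.866,0,0,-0.005,0.05],[0,0,-0.866,0,0,-0.005,0.05],[0,0,-0.866,0,0,-0.005,0.05],[0,0,-0.866,0,0,-0.005,0.05],[0,0,-0.866,0,0,-0.005,0.05],[0,0,-0.866,0,0,-0.005,0.05],[0,0,-0.866,0,0,-0.005,0.05],[0,0,-0.866,0,0,-0.005,0.05],[0,0,-0.866,0,0,-0.005,0.05],[0,0,-0.866,0,0,-0.005,0.05],[0,0,-0.866,0,0,-0.005,0.05],[0,0,-0.866,0,0,-0.005,0.05]]]'
python3 -m handwheel '[[[0,0,0,-0.021,-0.0135,0,0.05],[0,0,0,-0.021,-0.0135,0,0.05],[0,0,0,-0.021,-0.0135,0,0.05],[0,0,0,-0.021,-0.0135,0,0.05],[0,0,0,-0.021,-0.0135,0,0.05],[0,0,0,-0.021,-0.0135,0,0.05],[0,0,0,-0.021,-0.0135,0,0.05],[0,0,0,-0.021,-0.0135,0,0.05],[0,0,0,0,0,0,0.05]]]'
python3 -m handwheel '[[[0,-0.833,0,0,0,0,0.05],[0,-0.833,0,0,0,0,0.05],[0,-0.833,0,0,0,0,0.05],[0,-0.833,0,0,0,0,0.05],[0,-0.833,0,0,0,0,0.05],[0,-0.833,0,0,0,0,0.05],[0,-0.833,0,0,0,0,0.05],[0,-0.833,0,0,0,0,0.05],[0,0,0,0,0,0,0.05]]]'
python3 - <<'E'
from h import *
y=1.48;T=tool(y,40);g=np.array([.4407,-.0895,.041])
plan((g-.1*T[:,2],T),(g,T))
E
```

```text
time_s: 1.3
tcp_pos: [0.2351, -0.5787, 0.2821]
ee_rot: [[-0.093, -0.996, -0.001], [-0.996, 0.093, 0.001], [-0.001, 0.001, -1.0]]
wrist_force: [0.3, -0.3, 0.0]
gripper_width: 0.574
gripper_force: 0.0
time_s: 2.2
tcp_pos: [0.3601, -0.4204, 0.2822]
ee_rot: [[-0.093, -0.996, -0.0], [-0.996, 0.093, 0.001], [-0.001, 0.0, -1.0]]
wrist_force: [0.2, 0.3, 1.3]
gripper_width: 0.575
gripper_force: 0.0
time_s: 3.1
tcp_pos: [0.3579, -0.4239, 0.2794]
ee_rot: [[-0.079, -0.995, 0.062], [-0.759, 0.1, 0.643], [-0.646, 0.003, -0.763]]
wrist_force: [-0.1, -1.0, -1.3]
gripper_width: 0.578
gripper_force: 0.0
t 3.1 tcp [ 0.3579 -0.4239  0.2794] j [ -50   30   23  -29 -110   41] F [-0.1 -1.  -1.3] w 0.578
turn 1 x [-0.035  0.04  -0.09 ] total [-0.03  0.04 -0.09] | shift 12 x [-0.009  -0.0043  0.0267] total [-0.1076 -0.0521  0.3202] tcp [ 0.436 -0.142  0.103]
turn 0 x [0. 0. 0.] total [0. 0. 0.] | shift 4 x [-0.    -0.     0.025] total [-0.  -0.   0.1] tcp [ 0.442 -0.078  0.027]
```

```bash
python3 -m handwheel '[[[-0.03,0.04,-0.09,-0.009,-0.0043,0.0267,0.05],[0,0,0,-0.009,-0.0043,0.0267,0.05],[0,0,0,-0.009,-0.0043,0.0267,0.05],[0,0,0,-0.009,-0.0043,0.0267,0.05],[0,0,0,-0.009,-0.0043,0.0267,0.05],[0,0,0,-0.009,-0.0043,0.0267,0.05],[0,0,0,-0.009,-0.0043,0.0267,0.05],[0,0,0,-0.009,-0.0043,0.0267,0.05],[0,0,0,-0.009,-0.0043,0.0267,0.05],[0,0,0,-0.009,-0.0043,0.0267,0.05],[0,0,0,-0.009,-0.0043,0.0267,0.05],[0,0,0,-0.009,-0.0043,0.0267,0.05]]]'
python3 - <<'E'
from h import *
y=1.48;T=tool(y,40);g=np.array([.4407,-.0895,.041])
plan((g,T))
snap("top","pics/a1.png",(270,140,470,300),3)
E
```

```text
time_s: 4.3
tcp_pos: [0.4363, -0.1394, 0.1054]
ee_rot: [[-0.063, -0.996, 0.059], [-0.768, 0.086, 0.634], [-0.637, -0.005, -0.771]]
wrist_force: [0.5, 0.4, 0.6]
gripper_width: 0.577
gripper_force: 0.0
t 4.3 tcp [ 0.4363 -0.1394  0.1054] j [-25  25 -11 -39 -74  38] F [0.5 0.4 0.6] w 0.577
turn 1 x [-0.014 -0.07   0.064] total [-0.01 -0.07  0.06] | shift 4 x [0.0008 0.     0.0251] total [3.000e-03 1.000e-04 1.002e-01] tcp [ 0.442 -0.078  0.027]
```

View pics/a1.png

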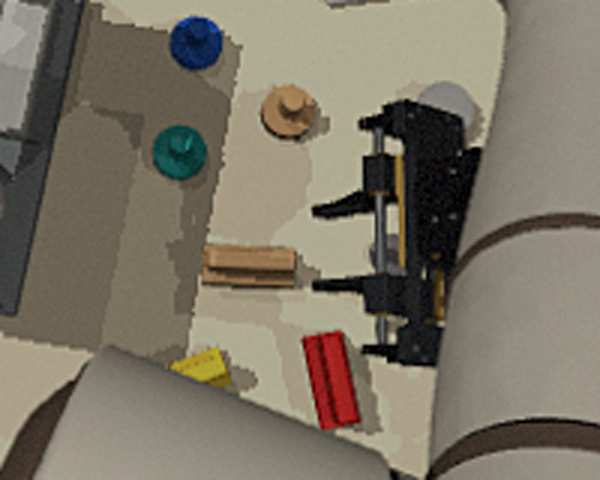

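The gripper straddles the beech brush at (250,266) in the crop, and its body is wide along the closing axis. I'll keep the grasp 2 mm higher to clear the red decoy.

```bash
python3 -m handwheel '[[[0,-0.07,0.06,0.0004,0,0.025,0.05],[0,0,0,0.0004,0,0.025,0.05],[0,0,0,0.0004,0,0.025,0.05],[0,0,0,0.0004,0,0.0235,0.05],[0,0,0,0,0,0,0.05],[0,0,0,0,0,0,0],[0,0,0,0,0,0,0],[0,0,0,0,0,0,0],[0,0,0,0,0,0,0],[0,0,0,0,0,0,0]]]'
python3 - <<'E'
from h import *
T=tool(1.48,40);plan(([.4407,-.0895,.043],T))
print(r.sense()["gripper_force"])
E
```

```text
time_s: 5.35
tcp_pos: [0.4422, -0.0785, 0.0295]
ee_rot: [[-0.07, -0.996, 0.06], [-0.761, 0.093, 0.642], [-0.645, -0.001, -0.764]]
wrist_force: [0.2, 0.2, 0.2]
gripper_width: 0.204
gripper_force: 0.0
t 5.35 tcp [ 0.4422 -0.0785  0.0295] j [-20  30 -17 -44 -63  42] F [0.2 0.2 0.2] w 0.204
turn 1 x [-0.017  0.024 -0.011] total [-0.02  0.02 -0.01] | shift 1 x [-0.0002  0.0005  0.0012] total [-0.0002  0.0005  0.0012] tcp [ 0.442 -0.078  0.029]
0.0
```

```bash
python3 -m handwheel '[[[0,0,0,0,0,0,0],[0,0,0,0,0,0,0],[0,0,0,-0.013,0,-0.0155,0],[0,0,0,-0.013,0,-0.0155,0],[0,0,0,-0.013,0,-0.0155,0],[0,0,0,-0.013,0,-0.0155,0],[0,0,0,-0.013,0,-0.0155,0],[0,0,0,0,0,0,0]]]'
python3 - <<'E'
from h import *
T=tool(UY,40);g=unit(-.005,-.095,.105)
print(r.sense()["gripper_force"])
plan((g-.15*T[:,2],T),(g,T),(unit(-.005,-.095,.0788),T))
E
```

```text
time_s: 6.15
tcp_pos: [0.4433, -0.079, 0.1324]
ee_rot: [[-0.067, -0.996, 0.063], [-0.763, 0.092, 0.64], [-0.644, -0.005, -0.765]]
wrist_force: [-0.5, -0.4, -0.8]
gripper_width: 0.179
gripper_force: 30.0
30.000066035427153
t 6.15 tcp [ 0.4433 -0.079   0.1324] j [-19  21 -13 -41 -72  33] F [-0.5 -0.4 -0.8] w 0.179
turn 2 x [0.468 0.007 0.596] total [0.94 0.01 1.19] | shift 9 x [-0.0195 -0.0182  0.0058] total [-0.1756 -0.1635  0.0518] tcp [0.643 0.043 0.206]
turn 0 x [0. 0. 0.] total [0. 0. 0.] | shift 5 x [0.   0.   0.03] total [0.   0.   0.15] tcp [0.667 0.136 0.091]
turn 0 x [0. 0. 0.] total [0. 0. 0.] | shift 1 x [0.0168 0.     0.0201] total [0.0168 0.     0.0201] tcp [0.667 0.136 0.064]
```

```bash
python3 -m handwheel '[[[0.47,0,0.6,0,0,-0.01,0],[0.47,0,0.6,0,0,-0.01,0],[0,0,0,-0.0195,-0.0182,0.008,0],[0,0,0,-0.0195,-0.0182,0.008,0],[0,0,0,-0.0195,-0.0182,0.008,0],[0,0,0,-0.0195,-0.0182,0.008,0],[0,0,0,-0.0195,-0.0182,0.008,0],[0,0,0,-0.0195,-0.0182,0.008,0],[0,0,0,-0.0195,-0.0182,0.008,0],[0,0,0,-0.0195,-0.0182,0.008,0],[0,0,0,-0.0195,-0.0182,0.008,0],[0,0,0,0,0,0,0]]]'
python3 - <<'E'
from h import *
T=tool(UY,40);g=unit(-.005,-.095,.105)
plan((g,T),(unit(-.005,-.095,.0788),T))
E
```

```text
time_s: 7.35
tcp_pos: [0.6461, 0.0448, 0.2014]
ee_rot: [[-0.193, -0.969, 0.155], [-0.74, 0.247, 0.626], [-0.645, 0.006, -0.764]]
wrist_force: [-0.4, -0.9, -1.1]
gripper_width: 0.178
gripper_force: 30.0
t 7.35 tcp [0.6461 0.0448 0.2014] j [ -3  25   7 -43 -69   3] F [-0.4 -0.9 -1.1] w 0.178
turn 1 x [ 0.05   0.027 -0.032] total [ 0.05  0.03 -0.03] | shift 5 x [-0.0002  0.0005  0.0291] total [-0.0008  0.0023  0.1453] tcp [0.667 0.136 0.091]
turn 0 x [0. 0. 0.] total [0. 0. 0.] | shift 1 x [0.0168 0.     0.0201] total [0.0168 0.     0.0201] tcp [0.667 0.136 0.064]
```

```bash
python3 -m handwheel '[[[0.05,0.03,-0.03,-0.0002,0.0005,0.029,0],[0,0,0,-0.0002,0.0005,0.029,0],[0,0,0,-0.0002,0.0005,0.029,0],[0,0,0,-0.0002,0.0005,0.029,0],[0,0,0,-0.0002,0.0005,0.029,0],[0,0,0,0,0,0,0]]]'
python3 - <<'E'
from h import *
plan((unit(-.005,-.095,.0788),tool(UY,40)))
snap("side","pics/a2.png",(150,130,400,320),3)
E
```

```text
time_s: 7.95
tcp_pos: [0.6619, 0.1361, 0.0866]
ee_rot: [[-0.197, -0.969, 0.152], [-0.742, 0.249, 0.622], [-0.641, 0.01, -0.768]]
wrist_force: [-1.5, -0.3, -1.8]
gripper_width: 0.184
gripper_force: 30.0
t 7.95 tcp [0.6619 0.1361 0.0866] j [  5  33   2 -47 -56   7] F [-1.5 -0.3 -1.8] w 0.184
turn 1 x [ 0.069 -0.027 -0.067] total [ 0.07 -0.03 -0.07] | shift 1 x [ 0.013 -0.005  0.018] total [ 0.013 -0.005  0.018] tcp [0.667 0.136 0.064]
```

View pics/a2.png

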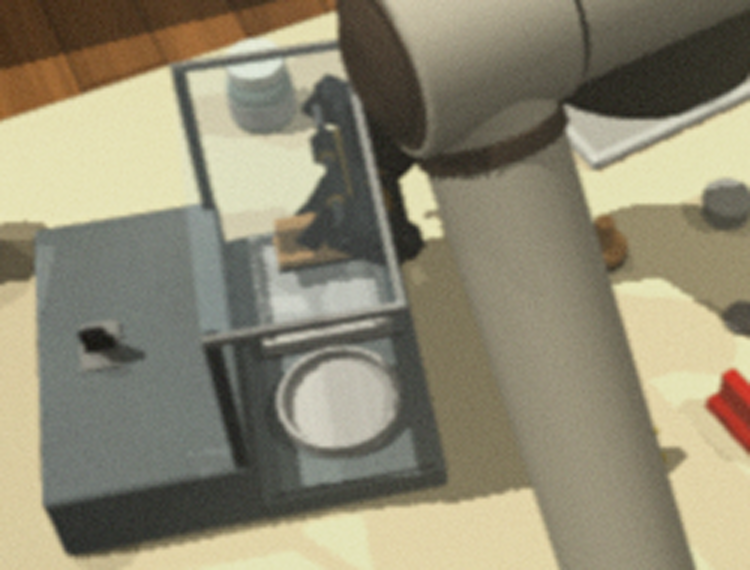

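The side view shows the brush under the hood over the far half of the tray. The TCP is about 5 mm off in unit y, so I'll correct that while lowering.

```bash
python3 -m handwheel '[[[0.07,-0.03,-0.07,0.003,-0.0025,0.004,0],[0,0,0,0.003,-0.0025,0.004,0],[0,0,0,0,0,0,0],[0,0,0,0,0,0,0]]]'
python3 - <<'E'
from h import *
plan((unit(-.005,-.095,.0788),tool(UY,40)))
E
```

```text
time_s: 8.4
tcp_pos: [0.6706, 0.133, 0.0826]
ee_rot: [[-0.184, -0.968, 0.169], [-0.742, 0.25, 0.622], [-0.645, -0.011, -0.764]]
wrist_force: [0.2, -0.5, -0.2]
gripper_width: 0.179
gripper_force: 30.0
t 8.4 tcp [0.6706 0.133  0.0826] j [  5  33   3 -48 -55   8] F [ 0.2 -0.5 -0.2] w 0.179
turn 1 x [-0.093  0.023  0.05 ] total [-0.09  0.02  0.05] | shift 1 x [0.0097 0.0041 0.0155] total [0.0097 0.0041 0.0155] tcp [0.667 0.136 0.064]
```

```bash
python3 -m handwheel '[[[0,0,0,0,0,0,0],[0,0,0,0,0,0,0],[0,0,0,0,0,0,0]]]'
python3 - <<'E'
from h import *
plan((unit(-.005,-.095,.0788),tool(UY,40)))
E
```

```text
time_s: 8.7
tcp_pos: [0.6703, 0.1336, 0.0825]
ee_rot: [[-0.184, -0.968, 0.169], [-0.742, 0.249, 0.622], [-0.645, -0.011, -0.764]]
wrist_force: [0.7, 0.5, -0.8]
gripper_width: 0.182
gripper_force: 30.0
t 8.7 tcp [0.6703 0.1336 0.0825] j [  5  33   3 -48 -55   8] F [ 0.7  0.5 -0.8] w 0.182
turn 1 x [-0.087  0.024  0.055] total [-0.09  0.02  0.05] | shift 1 x [0.0101 0.0038 0.0151] total [0.0101 0.0038 0.0151] tcp [0.667 0.136 0.064]
```

```bash
python3 -m handwheel '[[[-0.09,0.02,0.05,0.003,0.0013,0.005,0],[0,0,0,0.0035,0.0012,0.005,0],[0,0,0,0.0035,0.0013,0.005,0],[0,0,0,0,0,0,0],[0,0,0,0,0,0,0],[0,0,0,0,0,0,0]]]'
python3 - <<'E'
from h import *
plan((unit(-.005,-.095,.0788),tool(UY,40)))
E
```

```text
time_s: 9.3
tcp_pos: [0.667, 0.1366, 0.0639]
ee_rot: [[-0.19, -0.969, 0.158], [-0.742, 0.247, 0.623], [-0.643, 0.001, -0.766]]
wrist_force: [0.0, -0.0, -0.6]
gripper_width: 0.178
gripper_force: 30.0
t 9.3 tcp [0.667  0.1366 0.0639] j [  5  35   2 -49 -54   9] F [ 0.  -0.  -0.6] w 0.178
turn 1 x [ 0.011  0.    -0.001] total [ 0.01  0.   -0.  ] | shift 1 x [-0.0003 -0.0003 -0.0005] total [-0.0003 -0.0003 -0.0005] tcp [0.667 0.136 0.064]
```

```bash
python3 -m handwheel '[[[0,0,0,0,0,0,0.045],[0,0,0,0,0,0,0.045],[0,0,0,0,0,0,0.045],[0,0,0,0,0,-0.01,0.045],[0,0,0,0,0,-0.03,0.045],[0,0,0,0,0,-0.03,0.045],[0,0,0,0,0,-0.03,0.045],[0,0,0,0,0,-0.03,0.045],[0,0,0,0,0,-0.03,0.045],[0,0,0,0,0,-0.03,0.045],[0,0,0,0,0,-0.03,0.045],[0,0,0,0,0,0,0.045]]]'
python3 -m handwheel '[[[0,0,0,0,0,0,0.045],[0,0,0,0,0,0,0.045]]]'
python3 - <<'E'
from h import *
T=tool(1.197,40);g=np.array([.4403,-.3393,.043])
plan((g-.1*T[:,2],T),(g,T))
E
```

```text
time_s: 10.5
tcp_pos: [0.6335, -0.0037, 0.2376]
ee_rot: [[-0.186, -0.968, 0.167], [-0.744, 0.25, 0.62], [-0.642, -0.009, -0.766]]
wrist_force: [0.6, 0.2, 0.7]
gripper_width: 0.516
gripper_force: 0.0
time_s: 10.7
tcp_pos: [0.6316, -0.0001, 0.2319]
ee_rot: [[-0.191, -0.969, 0.157], [-0.742, 0.247, 0.624], [-0.643, 0.002, -0.766]]
wrist_force: [0.1, 0.1, 0.5]
gripper_width: 0.517
gripper_force: 0.0
t 10.7 tcp [ 6.316e-01 -1.000e-04  2.319e-01] j [ -7  23   8 -42 -74   4] F [0.1 0.1 0.5] w 0.517
turn 2 x [0.389 0.001 0.446] total [0.78 0.   0.89] | shift 16 x [ 0.0261  0.0034 -0.0115] total [ 0.4168  0.0543 -0.1845] tcp [ 0.421 -0.388  0.105]
turn 0 x [0. 0. 0.] total [0. 0. 0.] | shift 4 x [0.    0.    0.025] total [0.  0.  0.1] tcp [ 0.445 -0.328  0.029]
```

```bash
python3 -m handwheel '[[[0.39,0,0.445,0,0,0,0.045],[0.39,0,0.445,0,0,0,0.045],[0,0,0,0.0298,0.0039,-0.0132,0.045],[0,0,0,0.0298,0.0039,-0.0132,0.045],[0,0,0,0.0298,0.0039,-0.0132,0.045],[0,0,0,0.0298,0.0039,-0.0132,0.045],[0,0,0,0.0298,0.0039,-0.0132,0.045],[0,0,0,0.0298,0.0039,-0.0132,0.045],[0,0,0,0.0298,0.0039,-0.0132,0.045]]]'
python3 -m handwheel '[[[0,0,0,0.0298,0.0039,-0.0132,0.045],[0,0,0,0.0298,0.0039,-0.0132,0.045],[0,0,0,0.0298,0.0039,-0.0132,0.045],[0,0,0,0.0298,0.0039,-0.0132,0.045],[0,0,0,0.0298,0.0039,-0.0132,0.045],[0,0,0,0.0298,0.0039,-0.0132,0.045],[0,0,0,0.0298,0.0039,-0.0132,0.045],[0,0,0,0,0,0,0.045],[0,0,0,0,0,0,0.045],[0,0,0,0,0,0,0.045]]]'
python3 - <<'E'
from h import *
T=tool(1.197,40);g=np.array([.4403,-.3393,.043])
plan((g,T))
snap("top","pics/a3.png",(200,100,470,300),2.6)
E
```

```text
time_s: 11.6
tcp_pos: [0.526, -0.1946, 0.1678]
ee_rot: [[-0.279, -0.931, 0.234], [-0.713, 0.364, 0.599], [-0.643, 0.0, -0.765]]
wrist_force: [0.9, -0.3, 0.2]
gripper_width: 0.517
gripper_force: 0.0
time_s: 12.6
tcp_pos: [0.4222, -0.3877, 0.1056]
ee_rot: [[-0.278, -0.931, 0.235], [-0.713, 0.364, 0.599], [-0.644, -0.002, -0.765]]
wrist_force: [0.1, -0.4, -0.4]
gripper_width: 0.518
gripper_force: 0.0
t 12.6 tcp [ 0.4222 -0.3877  0.1056] j [-47  36   8 -36 -84  37] F [ 0.1 -0.4 -0.4] w 0.518
turn 1 x [-0.004  0.011  0.018] total [-0.    0.01  0.02] | shift 4 x [0.0002 0.0002 0.025 ] total [0.0007 0.0008 0.0999] tcp [ 0.445 -0.328  0.029]
```

View pics/a3.png

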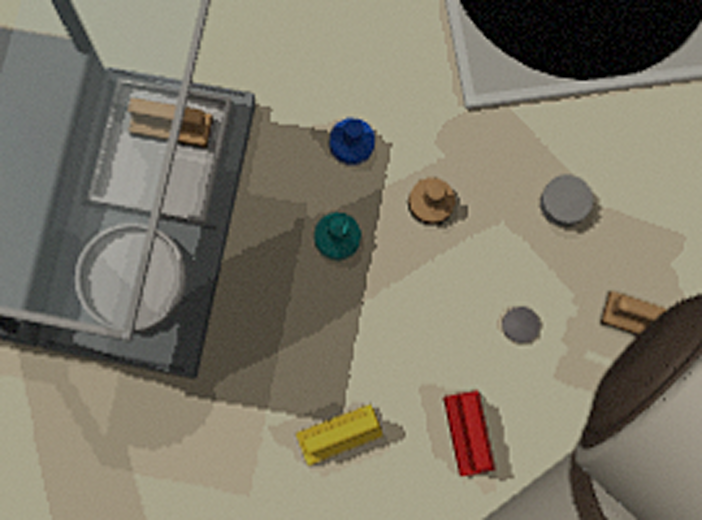

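Brush 1 lies flat in the far half of the tray (crop 172,122). Everything else is undisturbed, and brush 2 (630,315) is unmoved. Now I'll grasp it.

```bash
python3 -m handwheel '[[[0,0.01,0.02,0.0002,0.0002,0.025,0.045],[0,0,0,0.0002,0.0002,0.025,0.045],[0,0,0,0.0002,0.0002,0.025,0.045],[0,0,0,0.0002,0.0002,0.025,0.045],[0,0,0,0,0,0,0.045],[0,0,0,0,0,0,0.045],[0,0,0,0,0,0,0],[0,0,0,0,0,0,0],[0,0,0,0,0,0,0],[0,0,0,0,0,0,0],[0,0,0,0,0,0,0],[0,0,0,0,0,0,0]]]'
python3 -m handwheel '[[[0,0,0,0,0,0,0],[0,0,0,-0.013,0,-0.0155,0],[0,0,0,-0.013,0,-0.0155,0],[0,0,0,-0.013,0,-0.0155,0],[0,0,0,-0.013,0,-0.0155,0],[0,0,0,-0.013,0,-0.0155,0],[0,0,0,-0.013,0,-0.0155,0],[0,0,0,-0.013,0,-0.0155,0],[0,0,0,0,0,0,0],[0,0,0,0,0,0,0],[0,0,0,0,0,0,0]]]'
python3 - <<'E'
from h import *
T=tool(UY,40);g=unit(-.005,-.035,.105)
print(r.sense()["gripper_force"])
plan((g-.15*T[:,2],T),(g,T),(unit(-.005,-.035,.078),T))
E
```

```text
time_s: 13.85
tcp_pos: [0.4442, -0.3296, 0.0289]
ee_rot: [[-0.281, -0.93, 0.236], [-0.714, 0.367, 0.597], [-0.642, -0.001, -0.767]]
wrist_force: [-0.9, -0.3, 0.1]
gripper_width: 0.181
gripper_force: 30.0
time_s: 14.95
tcp_pos: [0.4438, -0.3287, 0.1701]
ee_rot: [[-0.281, -0.93, 0.236], [-0.713, 0.367, 0.598], [-0.643, 0.0, -0.766]]
wrist_force: [0.2, -0.3, -1.3]
gripper_width: 0.18
gripper_force: 30.0
29.999778997153044
t 14.95 tcp [ 0.4438 -0.3287  0.1701] j [-42  28   5 -37 -85  30] F [ 0.2 -0.3 -1.3] w 0.18
turn 2 x [-0.383 -0.    -0.457] total [-0.77 -0.   -0.91] | shift 14 x [-0.024  -0.0029  0.0169] total [-0.3366 -0.0411  0.2361] tcp [0.585 0.058 0.206]
turn 0 x [0. 0. 0.] total [0. 0. 0.] | shift 5 x [0.   0.   0.03] total [0.   0.   0.15] tcp [0.609 0.151 0.091]
turn 0 x [0. 0. 0.] total [0. 0. 0.] | shift 1 x [0.0174 0.     0.0207] total [0.0174 0.     0.0207] tcp [0.609 0.151 0.064]
```

```bash
python3 -m handwheel '[[[-0.385,0,-0.455,0,0,0,0],[-0.385,0,-0.455,0,0,0,0],[0,0,0,-0.024,-0.0029,0.0169,0],[0,0,0,-0.024,-0.0029,0.0169,0],[0,0,0,-0.024,-0.0029,0.0169,0],[0,0,0,-0.024,-0.0029,0.0169,0],[0,0,0,-0.024,-0.0029,0.0169,0],[0,0,0,-0.024,-0.0029,0.0169,0],[0,0,0,-0.024,-0.0029,0.0169,0]]]'
python3 -m handwheel '[[[0,0,0,-0.024,-0.0029,0.0169,0],[0,0,0,-0.024,-0.0029,0.0169,0],[0,0,0,-0.024,-0.0029,0.0169,0],[0,0,0,-0.024,-0.0029,0.0169,0],[0,0,0,-0.024,-0.0029,0.0169,0],[0,0,0,-0.024,-0.0029,0.0169,0],[0,0,0,-0.024,-0.0029,0.0169,0],[0,0,0,0,0,0,0],[0,0,0,0,0,0,0],[0,0,0,0,0,0,0]]]'
python3 - <<'E'
from h import *
T=tool(UY,40);g=unit(-.005,-.035,.105)
plan((g,T),(unit(-.005,-.035,.078),T))
E
```

```text
time_s: 15.85
tcp_pos: [0.5143, -0.1345, 0.1865]
ee_rot: [[-0.192, -0.969, 0.158], [-0.742, 0.248, 0.623], [-0.643, 0.002, -0.766]]
wrist_force: [1.0, -0.3, -0.2]
gripper_width: 0.18
gripper_force: 30.0
time_s: 16.85
tcp_pos: [0.5845, 0.0569, 0.2039]
ee_rot: [[-0.191, -0.969, 0.158], [-0.743, 0.248, 0.622], [-0.642, 0.001, -0.767]]
wrist_force: [0.5, 0.6, -0.0]
gripper_width: 0.183
gripper_force: 30.0
t 16.85 tcp [0.5845 0.0569 0.2039] j [ -2  19  -2 -43 -66   5] F [ 0.5  0.6 -0. ] w 0.183
turn 1 x [ 0.008 -0.014 -0.011] total [ 0.01 -0.01 -0.01] | shift 5 x [-0.0004 -0.0001  0.0299] total [-0.002  -0.0004  0.1495] tcp [0.609 0.151 0.091]
turn 0 x [0. 0. 0.] total [0. 0. 0.] | shift 1 x [0.0174 0.     0.0207] total [0.0174 0.     0.0207] tcp [0.609 0.151 0.064]
```

```bash
python3 -m handwheel '[[[0,0,0,-0.0004,0,0.0299,0],[0,0,0,-0.0004,0,0.0299,0],[0,0,0,-0.0004,0,0.0299,0],[0,0,0,-0.0004,0,0.0299,0],[0,0,0,-0.0004,0,0.0299,0],[0,0,0,0,0,0,0],[0,0,0,0,0,0,0],[0,0,0,0.0035,0,0.0041,0],[0,0,0,0.0035,0,0.0041,0],[0,0,0,0,0,0,0],[0,0,0,0,0,0,0],[0,0,0,0,0,0,0]]]'
python3 - <<'E'
from h import *
plan((unit(-.005,-.035,.078),tool(UY,40)))
E
```

```text
time_s: 18.05
tcp_pos: [0.6094, 0.1516, 0.081]
ee_rot: [[-0.19, -0.969, 0.16], [-0.743, 0.248, 0.622], [-0.642, -0.001, -0.766]]
wrist_force: [-0.2, -0.5, -0.8]
gripper_width: 0.18
gripper_force: 30.0
t 18.05 tcp [0.6094 0.1516 0.081 ] j [  7  29  -5 -50 -52  10] F [-0.2 -0.5 -0.8] w 0.18
turn 1 x [-0.008 -0.006  0.004] total [-0.01 -0.01  0.  ] | shift 1 x [0.0114 0.0003 0.0131] total [0.0114 0.0003 0.0131] tcp [0.609 0.151 0.064]
```

```bash
python3 -m handwheel '[[[0,0,0,0.0038,0,0.0044,0],[0,0,0,0.0038,0,0.0044,0],[0,0,0,0.0038,0,0.0043,0],[0,0,0,0,0,0,0],[0,0,0,0,0,0,0],[0,0,0,0,0,0,0.04],[0,0,0,0,0,0,0.04],[0,0,0,0,0,0,0.04],[0,0,0,0,0,0,0.04]]]'
python3 -m handwheel '[[[0,0,0,0,0,-0.01,0.04],[0,0,0,0,0,-0.03,0.04],[0,0,0,0,0,-0.03,0.04],[0,0,0,0,0,-0.03,0.04],[0,0,0,0,0,-0.03,0.04],[0,0,0,0,0,-0.03,0.04],[0,0,0,0,0,-0.03,0.04],[0,0,0,0,0,-0.03,0.04],[0,0,0,0,0,0,0.04],[0,0,0,0,0,0,0.04],[0,0,0,0,0,0,0.04]]]'
python3 - <<'E'
from h import *
T=tool(UY,40);g=np.array([.5764,-.1367,.043])
plan((g-.1*T[:,2],T),(g,T))
E
```

```text
time_s: 18.95
tcp_pos: [0.6091, 0.1515, 0.0633]
ee_rot: [[-0.19, -0.969, 0.159], [-0.743, 0.248, 0.622], [-0.642, -0.0, -0.767]]
wrist_force: [-1.1, 0.2, 0.2]
gripper_width: 0.425
gripper_force: 0.0
time_s: 20.05
tcp_pos: [0.5734, 0.0151, 0.2312]
ee_rot: [[-0.191, -0.969, 0.158], [-0.742, 0.248, 0.623], [-0.642, 0.002, -0.766]]
wrist_force: [0.5, 0.2, -0.4]
gripper_width: 0.456
gripper_force: 0.0
t 20.05 tcp [0.5734 0.0151 0.2312] j [ -6  18   0 -42 -71   6] F [ 0.5  0.2 -0.4] w 0.456
turn 1 x [ 0.012 -0.006 -0.009] total [ 0.01 -0.01 -0.01] | shift 8 x [ 0.0291 -0.0051 -0.0039] total [ 0.233  -0.0405 -0.0312] tcp [ 0.563 -0.187  0.105]
turn 0 x [0. 0. 0.] total [0. 0. 0.] | shift 4 x [0.    0.    0.025] total [0.  0.  0.1] tcp [ 0.579 -0.125  0.029]
```

```bash
python3 -m handwheel '[[[0,0,0,0.0291,-0.0051,-0.0039,0.04],[0,0,0,0.0291,-0.0051,-0.0039,0.045],[0,0,0,0.0291,-0.0051,-0.0039,0.045],[0,0,0,0.0291,-0.0051,-0.0039,0.045],[0,0,0,0.0291,-0.0051,-0.0039,0.045],[0,0,0,0.0291,-0.0051,-0.0039,0.045],[0,0,0,0.0291,-0.0051,-0.0039,0.045],[0,0,0,0.0291,-0.0051,-0.0039,0.045],[0,0,0,0,0,0,0.045],[0,0,0,0,0,0,0.045],[0,0,0,0,0,0,0.045]]]'
python3 - <<'E'
from h import *
T=tool(UY,40);g=np.array([.5764,-.1367,.043])
plan((g,T))
snap("top","pics/a4.png",(200,80,450,260),2.8)
E
```

```text
time_s: 21.15
tcp_pos: [0.5646, -0.1867, 0.1064]
ee_rot: [[-0.189, -0.969, 0.159], [-0.743, 0.247, 0.623], [-0.642, 0.0, -0.766]]
wrist_force: [-0.7, -0.6, -0.2]
gripper_width: 0.519
gripper_force: 0.0
t 21.15 tcp [ 0.5646 -0.1867  0.1064] j [-25  33   4 -41 -75  27] F [-0.7 -0.6 -0.2] w 0.519
turn 1 x [ 0.007 -0.004  0.008] total [ 0.01 -0.    0.01] | shift 4 x [0.0004 0.0002 0.0251] total [0.0014 0.0009 0.1003] tcp [ 0.579 -0.125  0.029]
```

View pics/a4.png

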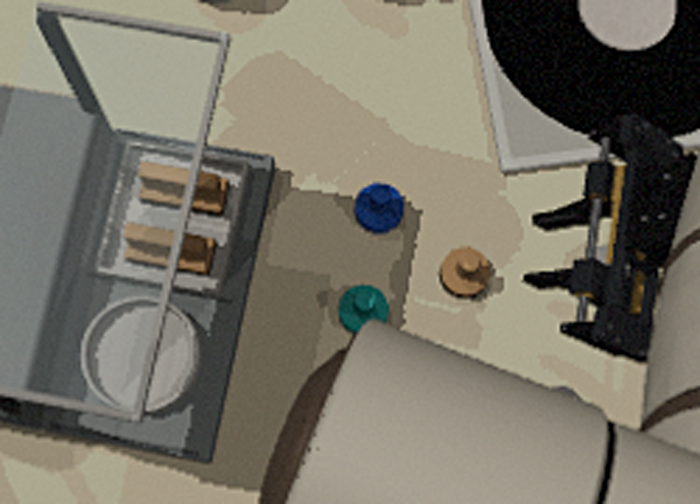

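Both oblongs are in the tray (crop 183,186 and 170,248). The gripper is lined up on the round brush (466,270).

```bash
python3 -m handwheel '[[[0,0,0,0.0004,0.0002,0.025,0.045],[0,0,0,0.0004,0.0002,0.025,0.045],[0,0,0,0.0004,0.0002,0.025,0.045],[0,0,0,0.0004,0.0002,0.025,0.045],[0,0,0,0,0,0,0.045],[0,0,0,0,0,0,0.045],[0,0,0,0,0,0,0],[0,0,0,0,0,0,0],[0,0,0,0,0,0,0],[0,0,0,0,0,0,0],[0,0,0,0,0,0,0],[0,0,0,0,0,0,0]]]'
python3 -m handwheel '[[[0,0,0,0,0,0,0],[0,0,0,-0.013,0,-0.0155,0],[0,0,0,-0.013,0,-0.0155,0],[0,0,0,-0.013,0,-0.0155,0],[0,0,0,-0.013,0,-0.0155,0],[0,0,0,-0.013,0,-0.0155,0],[0,0,0,-0.013,0,-0.0155,0],[0,0,0,-0.013,0,-0.0155,0],[0,0,0,0,0,0,0],[0,0,0,0,0,0,0],[0,0,0,0,0,0,0]]]'
python3 - <<'E'
from h import *
T=tool(UY,40);g=unit(-.003,.0695,.105)
print(r.sense()["gripper_force"])
plan((g-.15*T[:,2],T),(g,T),(unit(-.003,.0695,.0785),T))
E
```

```text
time_s: 22.4
tcp_pos: [0.5794, -0.127, 0.0291]
ee_rot: [[-0.19, -0.969, 0.16], [-0.743, 0.248, 0.622], [-0.642, -0.001, -0.767]]
wrist_force: [-0.5, -1.1, 2.2]
gripper_width: 0.217
gripper_force: 30.0
time_s: 23.5
tcp_pos: [0.5787, -0.1262, 0.1693]
ee_rot: [[-0.191, -0.969, 0.158], [-0.742, 0.248, 0.623], [-0.643, 0.002, -0.766]]
wrist_force: [0.1, 0.7, -1.3]
gripper_width: 0.217
gripper_force: 30.0
29.998467648401856
t 23.5 tcp [ 0.5787 -0.1262  0.1693] j [-20  27   4 -41 -76  19] F [ 0.1  0.7 -1.3] w 0.217
turn 1 x [ 0.015 -0.003 -0.015] total [ 0.01 -0.   -0.01] | shift 8 x [-0.0203  0.018   0.0111] total [-0.1627  0.1438  0.0891] tcp [0.484 0.086 0.206]
turn 0 x [0. 0. 0.] total [0. 0. 0.] | shift 5 x [ 0.   -0.    0.03] total [ 0.   -0.    0.15] tcp [0.508 0.179 0.091]
turn 0 x [0. 0. 0.] total [0. 0. 0.] | shift 1 x [0.017  0.     0.0203] total [0.017  0.     0.0203] tcp [0.508 0.179 0.064]
```

```bash
python3 -m handwheel '[[[0,0,0,-0.0203,0.018,0.0111,0],[0,0,0,-0.0203,0.018,0.0111,0],[0,0,0,-0.0203,0.018,0.0111,0],[0,0,0,-0.0203,0.018,0.0111,0],[0,0,0,-0.0203,0.018,0.0111,0],[0,0,0,-0.0203,0.018,0.0111,0],[0,0,0,-0.0203,0.018,0.0111,0],[0,0,0,-0.0203,0.018,0.0111,0],[0,0,0,0,0,0,0],[0,0,0,0,0,0,0],[0,0,0,0,0,0,0]]]'
python3 - <<'E'
from fit import *
np.set_printoptions(precision=4,suppress=True)
T=tool(UY,40);g=unit(-.003,.0695,.105)
plan((g,T),(unit(-.003,.0695,.0785),T))
s=r.sense();q=np.array(s["tcp_pos"])-.0187*np.array(s["ee_rot"])[:,2];print("grip",q)
for n in("top","side"):
    im=cams.capture(n);m=beech(im);u=proj(n,[q-[0,0,.035]])[0];x,y=int(u[0]),int(u[1])
    ys,xs=np.nonzero(m[y-30:y+30,x-30:x+30]);print(n,u,"n",len(xs),"centroid",xs.mean()+x-30,ys.mean()+y-30,"x",xs.min()+x-30,xs.max()+x-30,"y",ys.min()+y-30,ys.max()+y-30)
    print(fitb(n,im,u,RO,[0],z0=q[2]-.043))
E
```

```text
time_s: 24.6
tcp_pos: [0.4849, 0.0846, 0.2057]
ee_rot: [[-0.191, -0.969, 0.159], [-0.743, 0.248, 0.622], [-0.642, 0.001, -0.767]]
wrist_force: [0.4, -0.3, -0.3]
gripper_width: 0.222
gripper_force: 30.0
t 24.6 tcp [0.4849 0.0846 0.2057] j [  1  10 -15 -45 -62   5] F [ 0.4 -0.3 -0.3] w 0.222
turn 1 x [ 0.004 -0.014 -0.01 ] total [ 0.   -0.01 -0.01] | shift 6 x [-0.0001  0.0001  0.0251] total [-0.0007  0.0008  0.1507] tcp [0.508 0.179 0.091]
turn 0 x [0. 0. 0.] total [0. 0. 0.] | shift 1 x [0.017  0.     0.0203] total [0.017  0.     0.0203] tcp [0.508 0.179 0.064]
grip [0.4819 0.073  0.2201]
top [283.8118 202.4486] n 158 centroid 272.2278481012658 188.5253164556962 x 253 280 y 172 211
[ 0.4837  0.0789 -0.1589  0.7934 98.1667]
side [297.3721 223.3907] n 229 centroid 296.43231441048033 220.53711790393012 x 267 326 y 193 231
[  0.4838   0.0722   0.0446   0.4354 206.5   ]
```

```bash
python3 -m handwheel '[[[0,0,0,0,0,0.03,0],[0,0,0,0,0,0.03,0],[0,0,0,0,0,0.03,0],[0,0,0,0,0,0.03,0],[0,0,0,0,0,0.03,0],[0,0,0,0,0,0,0],[0,0,0,0,0,0,0],[0,0,0,0.0035,0,0.0041,0],[0,0,0,0.0035,0,0.0041,0],[0,0,0,0,0,0,0],[0,0,0,0,0,0,0],[0,0,0,0,0,0,0]]]'
python3 - <<'E'
from h import *
plan((unit(-.003,.0695,.0785),tool(UY,40)))
E
```

```text
time_s: 25.9
tcp_pos: [0.5088, 0.1781, 0.0811]
ee_rot: [[-0.19, -0.969, 0.16], [-0.743, 0.248, 0.622], [-0.642, -0.001, -0.766]]
wrist_force: [-0.2, -0.3, -0.8]
gripper_width: 0.218
gripper_force: 30.0
t 25.9 tcp [0.5088 0.1781 0.0811] j [ 10  22 -18 -54 -46  13] F [-0.2 -0.3 -0.8] w 0.218
turn 1 x [-0.009 -0.005  0.004] total [-0.01 -0.01  0.  ] | shift 1 x [0.0102 0.0008 0.0135] total [0.0102 0.0008 0.0135] tcp [0.508 0.179 0.064]
```

```bash
python3 -m handwheel '[[[0,0,0,0.0036,0,0.0045,0],[0,0,0,0.0036,0,0.0045,0],[0,0,0,0.0036,0,0.0045,0],[0,0,0,0,0,0,0],[0,0,0,0,0,0,0],[0,0,0,0,0,0,0.045],[0,0,0,0,0,0,0.045],[0,0,0,0,0,0,0.045],[0,0,0,0,0,0,0.045]]]'
python3 -m handwheel '[[[0,0,0,0,0,-0.01,0.045],[0,0,0,0,0,-0.03,0.045],[0,0,0,0,0,-0.03,0.045],[0,0,0,0,0,-0.03,0.045],[0,0,0,0,0,-0.03,0.045],[0,0,0,0,0,-0.03,0.045],[0,0,0,0,0,-0.03,0.045],[0,0,0,0,0,-0.03,0.045],[0,0,0,0,0,0,0],[0,0,0,0,0,0,0],[0,0,0,0,0,0,0]]]'
python3 - <<'E'
from h import *
T=tool(UY,0);p=np.array(r.sense()["tcp_pos"])
hi=unit(-.15,.06,.42+.0187)
plan((np.array([.50,.03,.438]),None),(np.array([.50,.03,.438]),T),(unit(.195,.065,.438),T),(unit(.195,.065,.138),T))
snap("side","pics/a5.png",(150,130,400,320),3)
E
```

```text
time_s: 26.8
tcp_pos: [0.5087, 0.1787, 0.0634]
ee_rot: [[-0.19, -0.969, 0.159], [-0.743, 0.248, 0.622], [-0.642, -0.0, -0.767]]
wrist_force: [0.6, 0.1, 0.6]
gripper_width: 0.473
gripper_force: 0.0
time_s: 27.9
tcp_pos: [0.473, 0.0422, 0.2314]
ee_rot: [[-0.191, -0.969, 0.158], [-0.742, 0.248, 0.622], [-0.642, 0.001, -0.767]]
wrist_force: [-0.2, 0.1, -0.1]
gripper_width: 0.328
gripper_force: 0.0
t 27.9 tcp [0.473  0.0422 0.2314] j [ -4   8 -13 -43 -68   6] F [-0.2  0.1 -0.1] w 0.328
turn 0 x [0. 0. 0.] total [0. 0. 0.] | shift 7 x [-0.0184 -0.0041 -0.0204] total [-0.1288 -0.0289 -0.143 ] tcp [0.503 0.042 0.424]
turn 8 x [ 0.002  0.832 -0.001] total [ 0.01  6.66 -0.01] | shift 1 x [ 0.012  -0.      0.0044] total [ 0.012  -0.      0.0044] tcp [0.5   0.03  0.419]
turn 0 x [0. 0. 0.] total [0. 0. 0.] | shift 12 x [-0.0277  0.002   0.    ] total [-0.3325  0.0244  0.    ] tcp [0.559 0.358 0.419]
turn 0 x [0. 0. 0.] total [0. 0. 0.] | shift 10 x [0.   0.   0.03] total [0.  0.  0.3] tcp [0.559 0.358 0.119]
```

View pics/a5.png

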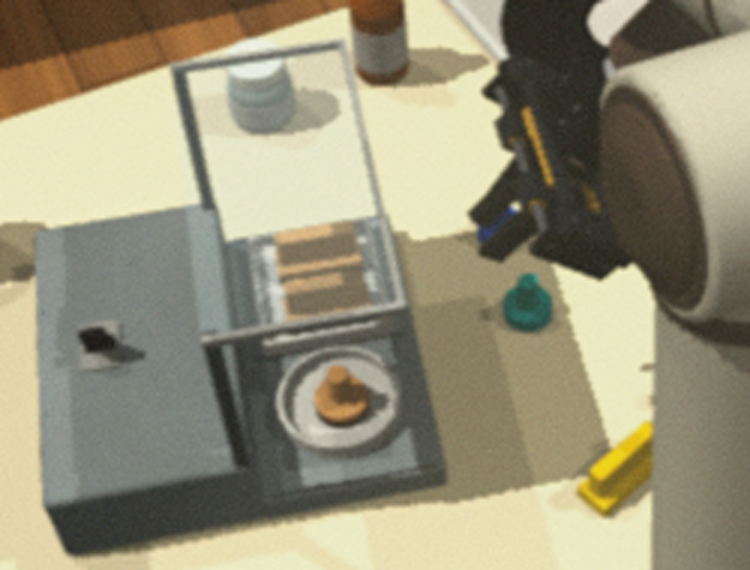

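All three brushes are lying flat: the oblongs at crop (315,245) and (325,290), the round one in the dish at (342,395). The toggle at (97,338) is still off. Now I'll go over the hood to the toggle.

```bash
python3 -m handwheel '[[[0,0,0,-0.0184,-0.004,-0.0204,0],[0,0,0,-0.0184,-0.004,-0.0204,0],[0,0,0,-0.0184,-0.004,-0.0204,0],[0,0,0,-0.0184,-0.004,-0.0204,0],[0,0,0,-0.0184,-0.004,-0.0204,0],[0,0,0,-0.0184,-0.004,-0.0204,0],[0,0,0,-0.0184,-0.004,-0.0204,0],[0,0,0,0,0,0,0]]]'
python3 -m handwheel '[[[0,0.833,0,0,0,0,0],[0,0.833,0,0,0,0,0],[0,0.833,0,0,0,0,0],[0,0.833,0,0,0,0,0],[0,0.833,0,0,0,0,0],[0,0.833,0,0,0,0,0],[0,0.833,0,0,0,0,0],[0,0.833,0,0,0,0,0],[0,0,0,0,0,0,0],[0,0,0,0,0,0,0],[0,0,0,0,0,0,0]]]'
python3 - <<'E'
from h import *
T=tool(UY,0)
plan((unit(.195,.065,.438),T),(unit(.195,.065,.138),T))
E
```

```text
time_s: 28.75
tcp_pos: [0.5039, 0.042, 0.4273]
ee_rot: [[-0.185, -0.969, 0.163], [-0.744, 0.247, 0.621], [-0.643, -0.006, -0.766]]
wrist_force: [-0.2, 0.3, -0.2]
gripper_width: 0.002
gripper_force: 0.0
time_s: 29.85
tcp_pos: [0.5023, 0.0416, 0.4239]
ee_rot: [[-0.248, -0.969, -0.0], [-0.969, 0.248, 0.0], [-0.0, 0.001, -1.0]]
wrist_force: [0.6, 0.1, 0.2]
gripper_width: 0.01
gripper_force: 0.0
t 29.85 tcp [0.5023 0.0416 0.4239] j [ 23   6   7   0 -91 -38] F [0.6 0.1 0.2] w 0.01
turn 1 x [ 0.005  0.003 -0.001] total [ 0.01  0.   -0.  ] | shift 11 x [-0.0292  0.0022  0.0004] total [-0.3207  0.0238  0.0046] tcp [0.559 0.358 0.419]
turn 0 x [0. 0. 0.] total [0. 0. 0.] | shift 10 x [0.   0.   0.03] total [0.  0.  0.3] tcp [0.559 0.358 0.119]
```

```bash
python3 -m handwheel '[[[0,0,0,-0.0292,0.0022,0,0],[0,0,0,-0.0292,0.0022,0,0],[0,0,0,-0.0292,0.0022,0,0],[0,0,0,-0.0292,0.0022,0,0],[0,0,0,-0.0292,0.0022,0,0],[0,0,0,-0.0292,0.0022,0,0],[0,0,0,-0.0292,0.0022,0,0],[0,0,0,-0.0292,0.0022,0,0],[0,0,0,-0.0292,0.0022,0,0],[0,0,0,-0.0292,0.0022,0,0],[0,0,0,-0.0292,0.0022,0,0],[0,0,0,0,0,0,0]]]'
python3 -m handwheel '[[[0,0,0,0,0,0.03,0],[0,0,0,0,0,0.03,0],[0,0,0,0,0,0.03,0],[0,0,0,0,0,0.03,0],[0,0,0,0,0,0.03,0],[0,0,0,0,0,0.03,0],[0,0,0,0,0,0,0],[0,0,0,0,0,0,0],[0,0,0,0,0,0,0]]]'
python3 - <<'E'
from h import *
T=tool(UY,0)
plan((unit(.195,.065,.138),T))
snap("side","pics/a6.png",(60,30,460,330),2)
E
```

```text
time_s: 31.05
tcp_pos: [0.5592, 0.3612, 0.4216]
ee_rot: [[-0.247, -0.969, -0.003], [-0.969, 0.247, -0.001], [0.001, 0.002, -1.0]]
wrist_force: [0.7, 0.3, -0.5]
gripper_width: 0.006
gripper_force: 0.0
time_s: 31.95
tcp_pos: [0.5599, 0.3589, 0.2468]
ee_rot: [[-0.248, -0.969, 0.004], [-0.969, 0.248, 0.002], [-0.003, -0.003, -1.0]]
wrist_force: [0.4, 0.8, 0.5]
gripper_width: 0.004
gripper_force: 0.0
t 31.95 tcp [0.5599 0.3589 0.2468] j [ 47  25   9   0 -73 -61] F [0.4 0.8 0.5] w 0.004
turn 1 x [-0.03   0.028 -0.005] total [-0.03  0.03 -0.  ] | shift 5 x [0.0002 0.0002 0.0255] total [0.0009 0.0009 0.1275] tcp [0.559 0.358 0.119]
```

View pics/a6.png

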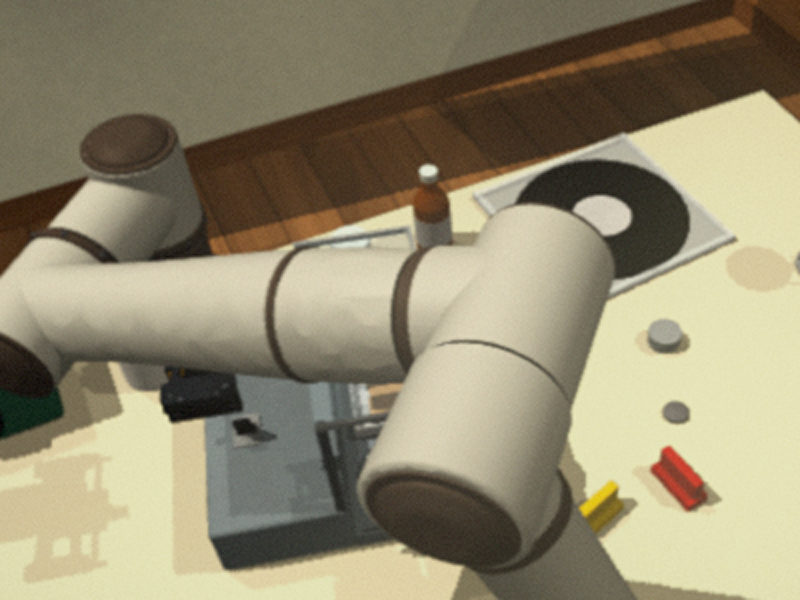

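The arm sits well above the hood, and the toggle at (245,427) is off. That was the last of my 10 views, so from here I'll work by numbers.

```bash
python3 -m handwheel '[[[-0.03,0.03,0,0,0,0.0255,0],[0,0,0,0,0,0.0255,0],[0,0,0,0,0,0.0255,0],[0,0,0,0,0,0.0255,0],[0,0,0,0,0,0.0255,0],[0,0,0,0,0,0,0],[0,0,0,0,0,0,0],[0,0,0,0,0,0,0]]]'
python3 - <<'E'
from h import *
plan((unit(.195,.065,.138),tool(UY,0)),(unit(.195,.010,.138),tool(UY,0)))
E
```

```text
time_s: 32.8
tcp_pos: [0.5596, 0.3595, 0.1192]
ee_rot: [[-0.247, -0.969, -0.0], [-0.969, 0.247, -0.0], [0.0, 0.0, -1.0]]
wrist_force: [0.4, 0.3, 0.1]
gripper_width: 0.001
gripper_force: 0.0
t 32.8 tcp [0.5596 0.3595 0.1192] j [ 47  31  -1   0 -58 -61] F [0.4 0.3 0.1] w 0.001
turn 1 x [ 0.001 -0.     0.004] total [ 0. -0.  0.] | shift 1 x [ 0.0015  0.0005 -0.0001] total [ 0.0015  0.0005 -0.0001] tcp [0.559 0.358 0.119]
turn 0 x [0. 0. 0.] total [0. 0. 0.] | shift 2 x [ 0.     -0.0275  0.    ] total [ 0.    -0.055  0.   ] tcp [0.612 0.345 0.119]
```

```bash
python3 -m handwheel '[[[0,0,0,0,-0.006,0,0],[0,0,0,0,-0.006,0,0],[0,0,0,0,-0.006,0,0],[0,0,0,0,-0.006,0,0],[0,0,0,0,-0.006,0,0]]]'
python3 -m handwheel '[[[0,0,0,0,-0.005,0,0],[0,0,0,0,-0.005,0,0],[0,0,0,0,-0.005,0,0]]]'
python3 -m handwheel '[[[0,0,0,0,-0.005,0,0],[0,0,0,0,-0.005,0,0],[0,0,0,0,0,0,0],[0,0,0,0,0,0,0],[0,0,0,0,0,0,0]]]'
```

```text
time_s: 33.3
tcp_pos: [0.588, 0.3508, 0.1165]
ee_rot: [[-0.248, -0.969, -0.004], [-0.969, 0.248, -0.003], [0.004, 0.003, -1.0]]
wrist_force: [0.1, 0.6, 0.6]
gripper_width: 0.007
gripper_force: 0.0
time_s: 33.6
tcp_pos: [0.6021, 0.3473, 0.1165]
ee_rot: [[-0.248, -0.969, -0.004], [-0.969, 0.248, -0.003], [0.004, 0.003, -1.0]]
wrist_force: [-0.7, 0.2, 1.0]
gripper_width: 0.005
gripper_force: 0.5
time_s: 34.1
tcp_pos: [0.6115, 0.3448, 0.1163]
ee_rot: [[-0.248, -0.969, -0.004], [-0.969, 0.248, -0.003], [0.004, 0.003, -1.0]]
wrist_force: [1.0, -1.4, 0.1]
gripper_width: 0.005
gripper_force: 0.0
```

```bash
python3 -m handwheel '[[[0,0,0,0,0.02,0,0],[0,0,0,0,0.03,0,0],[0,0,0,0,0,-0.03,0],[0,0,0,0,0,-0.03,0],[0,0,0,0,0,-0.03,0],[0,0,0,0,0,-0.03,0],[0,0,0,0,0,0,0],[0,0,0,0,0,0,0],[0,0,0,0,0,0,0]]]'
python3 - <<'E'
from h import *
plan()
im=cams.capture("side");cv2.imwrite("pics/a7.png",im[...,::-1])
a=cams.capture("top");cv2.imwrite("pics/t7.png",a[...,::-1])
old=cv2.imread("pics/s0.png")
t=lambda q:unit(.195,-.044*np.sin(q),.092+.044*np.cos(q))
for q in(-.4,.4):print(q,proj("side",[t(q)]),proj("top",[t(q)]))
for n,I in(("old",old),("new",im)):
    g=I[232:258,172:202].max(2);ys,xs=np.nonzero(g<45);print(n,len(xs),xs.mean()+172,ys.mean()+232)
    print("\n".join("".join("#" if v<45 else "." for v in row) for row in g))
E
```

```text
time_s: 35.0
tcp_pos: [0.5628, 0.3572, 0.2352]
ee_rot: [[-0.248, -0.969, -0.006], [-0.969, 0.248, -0.004], [0.005, 0.005, -1.0]]
wrist_force: [0.5, -0.0, 0.3]
gripper_width: 0.009
gripper_force: 0.0
t 35.0 tcp [0.5628 0.3572 0.2352] j [ 46  26   8   0 -73 -61] F [ 0.5 -0.   0.3] w 0.009
-0.4 [[178.68894991 240.89995781]] [[169.70975711 163.33755037]]
0.4 [[178.08344695 230.35700713]] [[173.54926914 149.99607746]]
old 55 182.21818181818182 243.27272727272728
..............................
..............................
..............................
..............................
..............................
..............................
..............................
..............................
.........###..................
......#######.................
.....##########...............
......##########..............
.......#########..............
.......#########..............
.......######.#...............
..............................
..............................
..............................
..............................
..............................
..................
[... 319 characters left out ...]
#.................
#############.................
#############.................
#....########.................
.......#######................
.......########...............
.......########...............
.......#########..............
.......#########..............
.......#########..............
.......########...............
.......###....................
..............................
..............................
..............................
..............................
..............................
..............................
..............................
..............................
..............................
..............................
..............................
```

```bash
python3 -m handwheel '[[[0,0,0,0,0.01,-0.03,0],[0,0,0,0,0.01,-0.03,0],[0,0,0,0,0.01,-0.03,0],[0,0,0,0,0.01,-0.03,0],[0,0,0,0,0.01,-0.03,0],[0,0,0,0,0.01,-0.03,0],[0,0,0,0,0.01,-0.01,0],[0,0,0,0,0.01,0,0],[0,0,0,0,0,0,0],[0,0,0,0,0,0,0],[0,0,0,0,0,0,0]]]'
python3 - <<'E'
from h import *
plan()
im=cams.capture("side");a=cams.capture("top")
for I,(x,y) in((im,(172,222)),(a,(160,140))):
    g=I[y:y+36,x:x+34].max(2)
    print("\n".join("".join("#" if v<45 else "." for v in row) for row in g));print()
E
```

```text
time_s: 36.2
tcp_pos: [0.4868, 0.3778, 0.425]
ee_rot: [[-0.248, -0.969, -0.006], [-0.969, 0.248, -0.005], [0.006, 0.004, -1.0]]
wrist_force: [-0.3, -0.2, -0.7]
gripper_width: 0.005
gripper_force: 0.0
t 36.2 tcp [0.4868 0.3778 0.425 ] j [ 53  18  23   0 -95 -67] F [-0.3 -0.2 -0.7] w 0.005
..................................
..................................
..................................
..................................
..................................
..................................
..................................
..................................
..........#.......................
.....#######......................
.....#######......................
.....#######......................
.....########.....................
.....########.....................
......#######.....................
......#######.....................
......#######.....................
.......#######....................
.......#######....................
.......########...................
.......#########..................
.......#########..................
.......#########..................
......
[... 1009 characters left out ...]

...........#########..............
............########......#.......
............#########.............
............##########............
............###########.......#...
............###########.......#...
............###########.####......
............###########.####......
...............########.#.........
...................###............
..................................
.......................#..........
.......................#..........
..................................
..................................
......................#...........
......................#...........
..................................
..................................
..................................
```

The toggle tip is now at side (178,231) and top (173,150), which matches the predicted "on" position (+0.4). The arm is clear, so I'm handing in.

```bash
python3 -c "
from station import r
print(r.finish_job())"
```

```text
the job is handed in; nothing more can be done
None
```

The job is handed in at about 36 s of the 72 s limit: the last pictures show both oblong beech brushes flat in the tray, the round one flat in the dish, and the toggle on; I never touched the grey disc or the tin.

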